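Switch the vacuum manifold over to the station with the filter cup

ROBOT

A 6-joint arm with a two-finger parallel gripper is mounted at the origin on a cart in front of the work surface, level with it; the furniture and walls round the work are solid. World frame = base frame: x ahead of the robot, y to its left, z up, the work surface at z = 0. Lengths are in m, angles in rad, forces in N, time in s.
With the tool pointing down it reaches from about 0.35 to 0.775 m from the base axis. Payload 7.3 kg.
Tool frame: the origin (TCP) lies between the finger pads; the fingertips stand 17 mm ahead of it and the grasp point (between the pads) lies 2 mm behind it; z points along the fingers, y is the direction in which the jaws open and shut (so a half turn about z gives the same grasp; the last joint's range is limited). The gripper opens to 92 mm and grips with 3 to 60 N. Pads are 19 mm wide; open, the fingers measure 130 mm over their backs; the gripper's body (75 mm by 190 mm) begins 47 mm behind the grasp point.
Start: joints at [-1.36, 0.342, 1.524, -0, 1.275, -0.146], TCP at [0.183, -0.492, 0.244] pointing down, gripper open.
Joint ranges: [-2.53, 2.53], [-0.77, 2.02], [0.04, 2.7], [-1, 4.14], [0.28, 2.66], [-3.11, 3.11]. Speed limits (rad/s): [2.57, 2.57, 3.14, 3.14, 3.14, 3.14].

INTERFACE

Orientations are given as [roll, pitch, yaw] about the fixed x, y, z axes, in that order (R = Rz(yaw) Ry(pitch) Rx(roll)).
In Python, from cell import sensors, vision, hand_in gives the robot as it stands.
- The arm moves only by the tool step_arm, never from a script. Its argument "series" is a list of rows, each a list of 5 numbers: the opening, from 0 (shut) to 1 (fully open), then the shift along the world's x, y, z each as a share of 25 mm, from -1 to 1, then the turn about the world's z as a share of 0.08 rad, from -1 to 1. A call has 1 to 12 rows; each row shifts and turns the commanded pose from where the row before left it; what a row does not reach is not made up. A row lasts 1/10 s, in which the tool goes at most 50 mm and 8.59 degrees, less where a joint would pass 70% of its speed; a pose out of reach is approached as far as the arm can. A call with a number of a shift or a turn outside -1 to 1 is refused whole. A call with a gripper value outside its range is refused whole. The fingers move at their own pace and stop on an object; "squeeze" is the grip in N (left out, the last holds). Time passes only in rows, so rows that do not move let the fingers close. It gives the time, the measured TCP pose, the force and the opening at its end, in the units of the state.
- sensors.observe(): the state, without advancing time (a new reading comes with each control period).
- vision.read_camera(name): name is "scene" or "top" or "wrist"; returns a dict with "pixels" (420x560x3 uint8, blue, green, red), "range_z" (420x560 float32, m along the optical axis (not along the pixel's ray), 0 where there is no reading), "camera_matrix" (3x3 intrinsics, pixels), "k1" (the pictures are not rectified: a ray, as slopes to the right and down, at radius r is drawn at 1 + k1 r^2 times it, then the intrinsics apply), "pose" (4x4, takes a point from camera to world coordinates). Camera axes: x right, y down, z forward; pixel columns grow to the right and rows downward; lengths in m; the calibration is good to about 2 mm. A picture is of the moment at which its call begins.
- hand_in(): hands the job in, once; it reports no verdict.
The state is a dict: "time": time; "qpos": joint angles; "qvel": joint speeds; "joint_efforts": joint torques, N m; "tool_pos": TCP position; "tool_rot": TCP orientation; "contact_force": force on the tool from outside, world axes, zero at the start; "torque": the same for the moment, N m; "opening": finger opening in m.
Only numpy, scipy, OpenCV 4.12 (cv2) and the standard library are available. Lean on these libraries where they do the work, as an engineer would, in place of code of your own. Each camera call takes 0.05 s, during which the arm holds its last target.

TASK

The bench vacuum manifold has three stations, each with a seat and a black lever valve: its arm points out to the front when open and lies along the manifold when shut. Exactly one valve stands wholly or partly open, at a station without a cup: push its arm fully shut with a fingertip, and only then push the arm at the station where the steel filter cup stands fully open. Leave the third valve shut, and lift or shift neither the cup nor the bottles.

Things in the scene. Friction and masses are not known exactly. Their poses are not given: they have to be found in the camera images.
- manifold: bench vacuum manifold, fixed: an aluminium base plate 160 mm deep and 400 mm long, with a 22 mm steel header tube along its front. Origin on the counter under its middle; x points to its back (away from the robot), y to the left along its length, z up. The plate's top is 14 mm above the counter, the top of the header tube 45 mm.
- pivot_p (a point): turning axis of a station's valve lever, at mid-thickness of its arm, 76 mm above the counter (axes as the manifold's). The three identical stations stand 130 mm apart along y, in an order that changes. Each has a seat for a filter cup on a column 70 mm behind the axis (+x): 62 mm wide, its seat 67 mm and its low lip 72 mm above the counter.
- lever_p (a joint): angle in rad of the black lever on pivot_p: 0 = shut, the arm points to the manifold's +y; it turns anticlockwise seen from above to 1.571 = fully open, the arm points to the manifold's -x, out to the front. Hard stops at both ends; about 0.12 N m of friction (2 N at 60 mm); it stays where it is left.
- push_p (a point): point on the middle line of that lever's arm, 60 mm from its axis, at mid-thickness. The arm is a bar 12 mm wide and 14 mm thick (69 to 83 mm above the counter) with a round end 16 mm wide, and reaches 82 mm from the axis. Below it is free space down to the pipes (45 mm above the counter), except within 20 mm of the axis.
- pivot_q (a point): the same for station q.
- lever_q (a joint): the same for the lever on pivot_q.
- push_q (a point): the same on the lever on pivot_q.
- pivot_r (a point): the same for station r.
- lever_r (a joint): the same for the lever on pivot_r.
- push_r (a point): the same on the lever on pivot_r.
- cup_centre (a point): centre (half-way up) of the open steel filter cup, 66 mm high, 51 mm wide at the foot and 62 mm at the rim, that stands loose on one station's seat; it weighs about 150 g. Its rim is 133 mm above the counter.
- control_h: small white bottle, 25 mm wide, 44 mm high, loose on the base plate between two seat columns (top 58 mm above the counter). Origin under its middle. A bystander.
- control_n: the same, between the other two seat columns. A bystander.
- wash_buffer: white bottle, 63 mm wide, 150 mm high, loose on the counter to the left. Origin under its middle. A bystander.
- diluent: white bottle, 50 mm wide, 120 mm high, loose on the counter to the left. Origin under its middle. A bystander.
There are look-alikes about, which are no part of the job. What is shaped like the part that bears cup_centre but purple or red is not meant.

How it is judged:
By the outcome, as a careful person would: the job done as asked, in the order asked, and still so for the second after the job is handed in, with the robot touching nothing.
It also fails if it takes over 48 s, if anything falls off the work surface, if the arm or the gripper's body presses on something with over 40 N, if the wrist force passes 120 N, or if a joint passes its speed limit or range.

## Working session

There is one attempt and no reset: what is moved stays moved. The work goes in short steps, Python scripts to look and compute and a tool call to move; the robot and the scene stay as the last step left them, time stands still between calls to the robot, and variables do not carry over. Pictures are saved under pics/ and viewed, and the job is handed in when it is done.

Besides the shell and the picture viewer there is one more tool, called after "Emit:" as name(argument=value, ...) on one line, values as JSON. step_arm: Moves the arm, as the interface text tells. Its arguments: {"type":"object","properties":{"series":{"type":"array","items":{"type":"array","items":{"type":"number","minimum":-1,"maximum":1}}},"squeeze":{"type":"number"}},"required":["series"]}

```bash
ls; mkdir -p pics; python3 - <<'E'
from cell import sensors, vision
import cv2,pickle
d={}
for n in ("scene","top"):
    d[n]=vision.read_camera(n); cv2.imwrite(f"pics/{n}0.png",d[n]["pixels"])
    print(n,d[n]["camera_matrix"].tolist(),d[n]["k1"],d[n]["pose"].round(3).tolist())
pickle.dump(d,open("d0.pkl","wb"))
print(sensors.observe())
E
```

```text
pics
scene [[541.4759307320552, 0.0, 277.84870925793234], [0.0, 541.4759307320552, 213.70715128157315], [0.0, 0.0, 1.0]] 0.054472161988516614 [[0.907, -0.305, 0.289, 0.232], [-0.42, -0.689, 0.591, -0.345], [0.019, -0.658, -0.753, 0.847], [0.0, 0.0, 0.0, 1.0]]
top [[390.07447299369557, 0.0, 280.52070701652116], [0.0, 390.07447299369557, 209.5177956318422], [0.0, 0.0, 1.0]] -0.035552243742 [[-0.029, -0.997, 0.065, 0.482], [-0.999, 0.028, -0.025, 0.254], [0.024, -0.065, -0.998, 0.92], [0.0, 0.0, 0.0, 1.0]]
{'time': 0.1, 'qpos': array([-1.35999158e+00,  3.42634177e-01,  1.52494468e+00,  2.84732683e-05,
        1.27537518e+00, -1.45997212e-01]), 'qvel': array([-0.00113057, -0.00273815, -0.00240898, -0.0008536 , -0.00062558,
       -0.00111148]), 'joint_efforts': array([ 1.20794029e-03, -4.32006168e+01, -2.44693261e+01,  7.19347713e-02,
        5.25861117e-02, -5.05601849e-05]), 'tool_pos': array([ 0.18332925, -0.4915851 ,  0.24311614]), 'tool_rot': array([-3.14024972e+00, -2.24990785e-04,  3.56793496e-01]), 'contact_force': array([0.84593318, 0.50100743, 0.47611112]), 'torque': array([-0.00661189,  0.02773229,  0.04395069]), 'opening': 0.09165506600205975}
```

View pics/scene0.png

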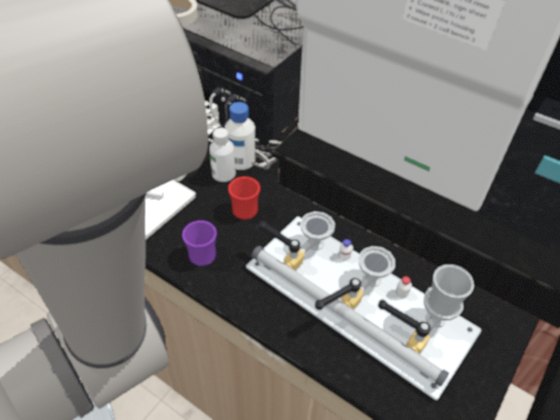

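View pics/top0.png

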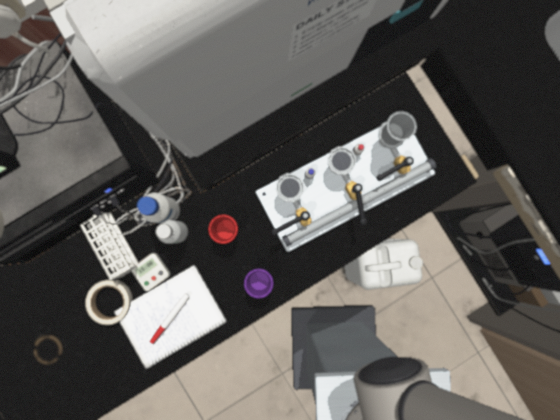

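```bash
cat > h.py <<'E'
import numpy as np,cv2
def ray(c,uv):
    K=c["camera_matrix"];k=c["k1"]
    d=(np.array(uv,float)-[K[0,2],K[1,2]])/[K[0,0],K[1,1]]
    u=d.copy()
    for _ in range(20): u=d/(1+k*(u@u))
    P=c["pose"]; return P[:3,3],P[:3,:3]@np.array([u[0],u[1],1])
def onz(c,uv,z):
    o,r=ray(c,uv); return o+r*(z-o[2])/r[2]
def proj(c,p):
    P=c["pose"];q=P[:3,:3].T@(np.array(p)-P[:3,3]);u=q[:2]/q[2];u=u*(1+c["k1"]*(u@u))
    K=c["camera_matrix"];return u*[K[0,0],K[1,1]]+[K[0,2],K[1,2]]
E
python3 - <<'E'
import pickle,cv2
d=pickle.load(open("d0.pkl","rb"))
a=d["top"]["pixels"][100:260,240:450];cv2.imwrite("pics/tc.png",cv2.resize(a,None,fx=3.8,fy=3.7,interpolation=cv2.INTER_CUBIC)[:600,:800])
a=d["scene"]["pixels"][200:390,240:490];cv2.imwrite("pics/sc.png",cv2.resize(a,None,fx=3,fy=3,interpolation=cv2.INTER_CUBIC))
E
```

```text
(no output)
```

View pics/tc.png

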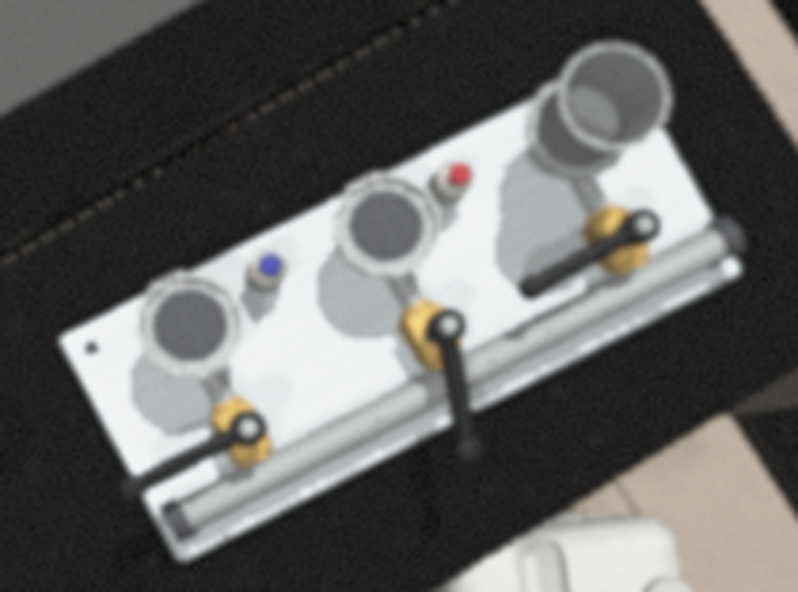

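View pics/sc.png

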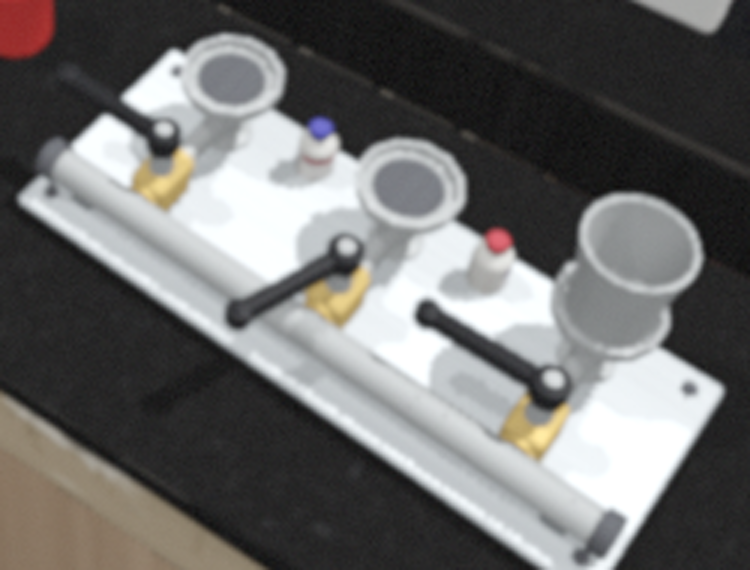

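The top crop shows hub caps at about (247,428), (450,326) and (644,225), with only the middle arm pointing to the front (tip at (469,448)). The steel cup stands at the right station. Look-alikes are the purple cup (scene 200,243), the red cup (scene 244,198) and the two empty seats. I choose the steel cup at scene (447,290); the crop confirms it.

```bash
python3 - <<'E'
import pickle,numpy as np
from h import *
d=pickle.load(open("d0.pkl","rb"))
t=lambda x,y:(240+(x+.5)/3.8-.5,100+(y+.5)/3.7-.5); s=lambda x,y:(240+(x+.5)/3-.5,200+(y+.5)/3-.5)
T={'L':(247,428),'M':(450,326),'R':(644,225),'Ltip':(134,488),'Mtip':(469,448),'Rtip':(530,288)}
S={'L':(164,133),'M':(346,248),'R':(552,383),'Ltip':(66,75),'Mtip':(237,313),'Rtip':(427,313)}
P={}
for k in T:
    o1,r1=ray(d['top'],t(*T[k]));o2,r2=ray(d['scene'],s(*S[k]))
    A=np.c_[r1,-r2];x=np.linalg.lstsq(A,o2-o1,rcond=None)[0]
    p1,p2=o1+r1*x[0],o2+r2*x[1];P[k]=(p1+p2)/2
    z=.088 if len(k)==1 else .083
    print(k,P[k].round(4),'gap',np.linalg.norm(p1-p2).round(4),'top@z',onz(d['top'],t(*T[k]),z).round(4),'scene@z',onz(d['scene'],s(*S[k]),z).round(4))
L,R,M=P['L'],P['R'],P['M']
y=(L-R)[:2];print('dist',np.linalg.norm((L-M)[:2]),np.linalg.norm((M-R)[:2]),'yaw of +y',np.degrees(np.arctan2(y[1],y[0])))
for k in 'LMR':
    v=(P[k+'tip']-P[k])[:2];print(k,np.linalg.norm(v),np.degrees(np.arctan2(v[1],v[0])-np.arctan2(y[1],y[0])))
E
```

```text
L [0.5228 0.1801 0.0795] gap 0.0017 top@z [0.5217 0.1812 0.088 ] scene@z [0.5204 0.174  0.088 ]
M [0.5792 0.0621 0.0833] gap 0.0014 top@z [0.578  0.0635 0.088 ] scene@z [0.5778 0.0594 0.088 ]
R [ 0.6371 -0.0547  0.0803] gap 0.0013 top@z [ 0.6351 -0.0515  0.088 ] scene@z [ 0.6337 -0.0578  0.088 ]
Ltip [0.4888 0.2458 0.0785] gap 0.0004 top@z [0.4889 0.2457 0.083 ] scene@z [0.4871 0.2423 0.083 ]
Mtip [0.5067 0.053  0.0763] gap 0.0003 top@z [0.5066 0.0545 0.083 ] scene@z [0.5042 0.0496 0.083 ]
Rtip [0.6023 0.0119 0.0738] gap 0.0023 top@z [0.5999 0.0151 0.083 ] scene@z [0.599  0.0073 0.083 ]
dist 0.1307338009247036 0.13037941161378774 yaw of +y 115.9532754093895
L 0.07397598274537287 1.4667007848703537
M 0.07306205035888716 -288.7758397879172
R 0.07517047627635867 1.6381329370025972
```

Manifold yaw is about 26°. Hub spacing measures 130–131 mm against 130, and heights are about 0.08, as expected. The middle pivot is at (0.5785, 0.0615) with its lever about 70° open. I'll hover with the fingers closed on the right (-y) side of its arm.

Emit:
step_arm(series=[[0,0.64,0.98,0,0.8],[0,0.64,0.98,0,0.8],[0,0.64,0.98,0,0.8],[0,0.64,0.98,0,0.8],[0,0.64,0.98,0,0.8],[0,0.64,0.98,0,0.8],[0,0.64,0.98,0,0.8],[0,0.64,0.98,0,0.8],[0,0.64,0.98,0,0.8],[0,0.64,0.98,0,0.8],[0,0.64,0.98,0,0.8],[0,0.64,0.98,0,0.8]], squeeze=10)

```text
time: 1.3
tool_pos: [0.3757, -0.1967, 0.2435]
tool_rot: [-3.141, -0.0, 1.127]
contact_force: [0.2, 0.2, -0.7]
opening: 0.0018
```

Emit:
step_arm(series=[[0,0.64,0.98,0,0.8],[0,0.64,0.98,0,0.8],[0,0.64,0.98,0,0.8],[0,0.64,0.98,0,0.8],[0,0.64,0.98,0,0.8],[0,0.64,0.98,0,0.8],[0,0.64,0.98,0,0.8],[0,0.64,0.98,0,0.8],[0,0.64,0.98,0,0.8],[0,0,0,0,0],[0,0,0,0,0]])

```text
time: 2.4
tool_pos: [0.5191, 0.0228, 0.2431]
tool_rot: [-3.14, 0.0, 1.701]
contact_force: [-0.2, -0.0, 0.2]
opening: 0.0
```

```bash
python3 - <<'E'
from cell import sensors, vision
import cv2,pickle
c=vision.read_camera("wrist");cv2.imwrite("pics/w1.png",c["pixels"]);pickle.dump(c,open("w1.pkl","wb"))
c=vision.read_camera("top");cv2.imwrite("pics/t1.png",c["pixels"])
s=sensors.observe();print(s)
E
```

```text
{'time': 2.5, 'qpos': array([-1.05163179e-01,  3.32275852e-01,  1.53918124e+00, -3.31649467e-04,
        1.27091113e+00, -2.34000299e-01]), 'qvel': array([-0.01144901, -0.00712794,  0.00051656,  0.00234625,  0.00048177,
       -0.00190816]), 'joint_efforts': array([ 5.14072180e-01, -4.22654879e+01, -2.44577569e+01,  9.71874408e-02,
        4.88596992e-02,  3.39484568e-04]), 'tool_pos': array([0.51885878, 0.02196161, 0.24349807]), 'tool_rot': array([-3.14076476e+00,  1.28304602e-04,  1.69973160e+00]), 'contact_force': array([0.71063484, 0.36819535, 0.91188382]), 'torque': array([-0.06740276, -0.14043146, -0.01281841]), 'opening': 0.0006177875228860273}
```

View pics/w1.png

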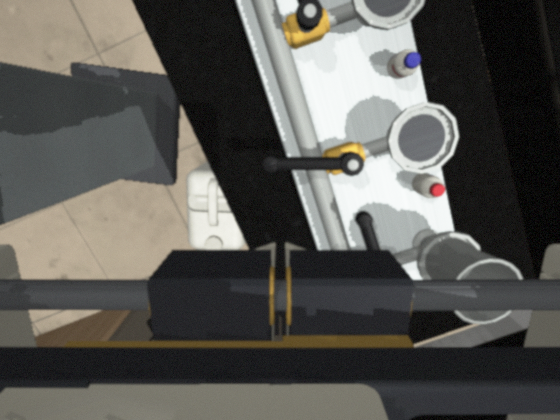

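View pics/t1.png

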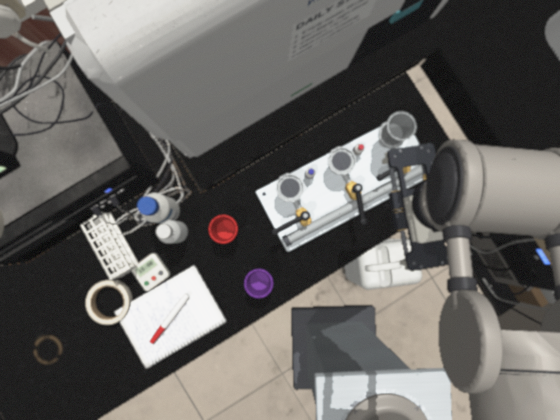

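```bash
python3 - <<'E'
import pickle
from h import *
c=pickle.load(open("w1.pkl","rb"))
for n,p,z in (("Mpiv",(352,164),.085),("Mtip",(270,163),.08),("Lpiv",(310,13),.085),("Rtip",(364,216),.08),("fingertip",(280,245),.226)): print(n,onz(c,p,z).round(4))
E
```

```text
Mpiv [0.5787 0.0629 0.085 ]
Mtip [0.5058 0.0535 0.08  ]
Lpiv [0.523  0.1774 0.085 ]
Rtip [0.6004 0.0153 0.08  ]
fingertip [0.5179 0.0326 0.226 ]
```

The wrist view shows the M arm parallel to the jaws, with the cap at (352,164) and tip at (270,163). Its positions agree within 2 mm, so I'll lower.

Emit:
step_arm(series=[[0,0,0,-0.93,0],[0,0,0,-0.93,0],[0,0,0,-0.93,0],[0,0,0,-0.93,0],[0,0,0,-0.93,0],[0,0,0,-0.93,0],[0,0,0,-0.93,0],[0,0,0,0,0],[0,0,0,0,0]])

```text
time: 3.4
tool_pos: [0.5193, 0.0219, 0.0814]
tool_rot: [-3.141, 0.0, 1.699]
contact_force: [0.8, 0.2, 0.3]
opening: 0.0004
```

```bash
python3 - <<'E'
import numpy as np
# path of finger centre for closing M, theta from arm world angle 187.2 to 116
p=np.array([.579,.062]);r=.062
start=np.array([.5195,.0225]);yaw=1.70
w=[]
for ang in np.radians(np.r_[187.2,np.linspace(187.2,116,13)]):
    a=np.array([np.cos(ang),np.sin(ang)]);c=np.array([a[1],-a[0]])
    q=p+r*a-.0155*c; w.append((q,ang-np.pi/2))
prev,py=start,yaw
for q,y in w:
    print(((q-prev)/.025).round(2),round((y-py)/.08,2),q.round(4)); prev,py=q,y
E
```

```text
[-0.    0.65] -0.04 [0.5194 0.0389]
[0. 0.] 0.0 [0.5194 0.0389]
[-0.08  0.25] -1.29 [0.5174 0.0451]
[-0.06  0.26] -1.29 [0.5159 0.0516]
[-0.03  0.26] -1.29 [0.5152 0.0582]
[-0.    0.26] -1.29 [0.5152 0.0648]
[0.03 0.26] -1.29 [0.5158 0.0714]
[0.05 0.26] -1.29 [0.5171 0.0779]
[0.08 0.25] -1.29 [0.5191 0.0842]
[0.1  0.24] -1.29 [0.5217 0.0902]
[0.13 0.23] -1.29 [0.5249 0.096 ]
[0.15 0.22] -1.29 [0.5287 0.1014]
[0.17 0.2 ] -1.29 [0.5331 0.1064]
[0.19 0.18] -1.29 [0.5379 0.1109]
```

Emit:
step_arm(series=[[0,0,0.33,0,0],[0,0,0.33,0,0],[0,-0.04,0.125,0,-0.65],[0,-0.04,0.125,0,-0.65],[0,-0.03,0.13,0,-0.65],[0,-0.03,0.13,0,-0.65],[0,-0.015,0.13,0,-0.65],[0,-0.015,0.13,0,-0.65],[0,0,0.13,0,-0.65],[0,0,0.13,0,-0.65]])

```text
time: 4.4
tool_pos: [0.5157, 0.0654, 0.0822]
tool_rot: [3.139, -0.0, 1.283]
contact_force: [-0.1, -1.4, 1.0]
opening: 0.0001
```

Emit:
step_arm(series=[[0,0.015,0.13,0,-0.65],[0,0.015,0.13,0,-0.65],[0,0.025,0.13,0,-0.65],[0,0.025,0.13,0,-0.65],[0,0.04,0.125,0,-0.65],[0,0.04,0.125,0,-0.65],[0,0.05,0.12,0,-0.65],[0,0.05,0.12,0,-0.65],[0,0.065,0.115,0,-0.65],[0,0.065,0.115,0,-0.65]])

```text
time: 5.4
tool_pos: [0.5252, 0.0964, 0.082]
tool_rot: [3.14, -0.001, 0.763]
contact_force: [-0.2, -2.5, 1.1]
opening: 0.0004
```

Emit:
step_arm(series=[[0,0.075,0.11,0,-0.65],[0,0.075,0.11,0,-0.65],[0,0.085,0.1,0,-0.65],[0,0.085,0.1,0,-0.65],[0,0,0,0,0]])

```text
time: 5.9
tool_pos: [0.5332, 0.1072, 0.0818]
tool_rot: [3.141, -0.001, 0.557]
contact_force: [0.0, -1.2, 0.9]
opening: 0.0005
```

Emit:
step_arm(series=[[0,0.095,0.09,0,-0.65],[0,0.095,0.09,0,-0.65],[0,0.07,0.035,0,0],[0,0,0,0,0]])

```text
time: 6.3
tool_pos: [0.5359, 0.1104, 0.0813]
tool_rot: [-3.141, 0.008, 0.456]
contact_force: [-11.7, -10.9, 9.6]
opening: 0.0007
```

Emit:
step_arm(series=[[0,0.07,0.035,0,0],[0,0,0,0,0]])

```text
time: 6.5
tool_pos: [0.5361, 0.1106, 0.0812]
tool_rot: [-3.141, 0.012, 0.456]
contact_force: [-17.4, -13.8, 13.6]
opening: 0.0005
```

Emit:
step_arm(series=[[0,0.07,0.035,0,0],[0,0,0,0,0]])

```text
time: 6.7
tool_pos: [0.5364, 0.1107, 0.0811]
tool_rot: [-3.14, 0.016, 0.456]
contact_force: [-22.3, -17.4, 17.6]
opening: 0.0004
```

Force rises sharply where the shut stop is expected. I'll back off, raise and look.

Emit:
step_arm(series=[[0,-0.5,-0.25,0,0],[0,-0.6,-0.3,0,0],[0,0,0,0.95,0],[0,0,0,0.95,0],[0,0,0,0.95,0],[0,0,0,0.95,0],[0,-0.8,-0.8,0.95,0],[0,-0.8,-0.8,0.5,0],[0,-0.8,-0.8,0,0],[0,0,0,0,0]])

```text
time: 7.7
tool_pos: [0.4535, 0.0387, 0.2133]
tool_rot: [3.141, -0.0, 0.453]
contact_force: [-0.4, -0.0, 0.0]
opening: 0.0005
```

```bash
python3 - <<'E'
from cell import sensors, vision
import cv2,pickle
d={}
for n in ("scene","top","wrist"):
    d[n]=vision.read_camera(n)
pickle.dump(d,open("d2.pkl","wb"))
a=d["top"]["pixels"][100:260,240:450];cv2.imwrite("pics/tc2.png",cv2.resize(a,None,fx=3.8,fy=3.7,interpolation=cv2.INTER_CUBIC)[:600,:800])
cv2.imwrite("pics/s2.png",d["scene"]["pixels"]);cv2.imwrite("pics/w2.png",d["wrist"]["pixels"])
print(sensors.observe()["tool_pos"],sensors.observe()["contact_force"])
E
```

```text
[0.455851   0.04010994 0.21269066] [0.60524061 0.69654852 0.19469821]
```

View pics/tc2.png

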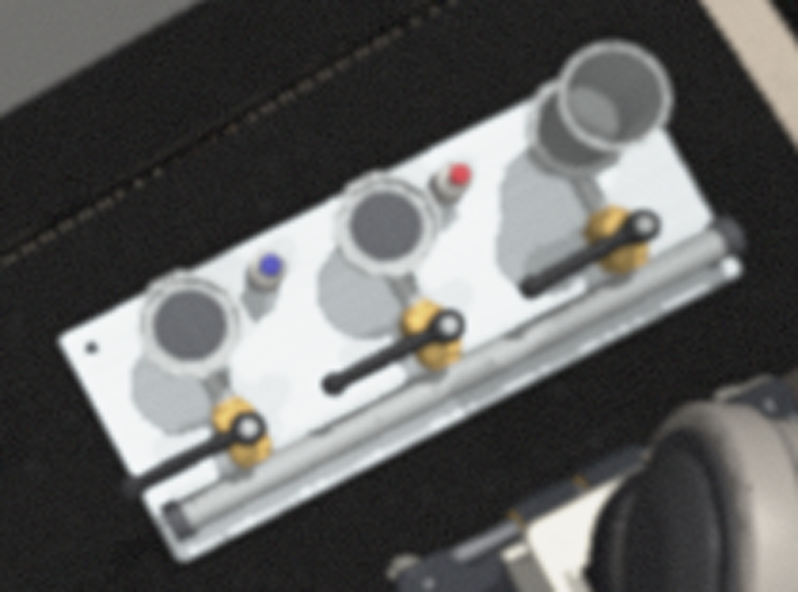

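View pics/w2.png

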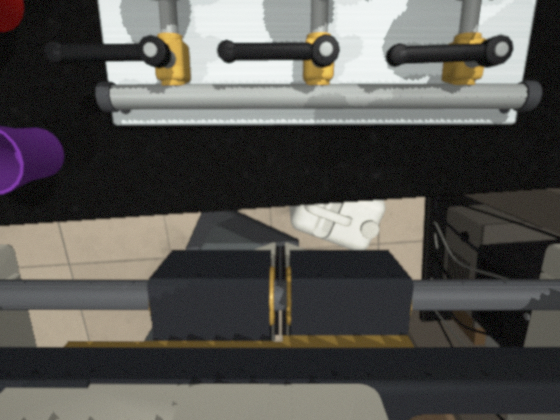

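The top crop shows the M arm now lying along the manifold, hub (450,326) to tip (336,383); cup and bottles are unmoved. Next is the angle check.

```bash
python3 - <<'E'
import pickle,cv2
from h import *
d=pickle.load(open("d2.pkl","rb"));c=d["wrist"]
g=c["pixels"].max(2)
# arm pixels: dark, per-arm windows; fit line through column centroids, rays onto z=.083
for n,(x0,x1,y0,y1) in {'L':(62,135,38,62),'M':(238,300,38,64),'R':(410,475,38,66)}.items():
    m=(g[y0:y1,x0:x1]<70).astype(np.uint8)
    cn,lab,st,ct=cv2.connectedComponentsWithStats(m);k=1+np.argmax(st[1:,4]);ys,xs=np.nonzero(lab==k)
    pts=np.array([onz(c,(x0+x,y0+ys[xs==x].mean()),.081)[:2] for x in np.unique(xs)])
    vx=cv2.fitLine(pts.astype(np.float32),cv2.DIST_HUBER,0,.001,.001).ravel()
    print(n,len(xs),np.degrees(np.arctan2(abs(vx[1]),-abs(vx[0]))).round(2))
P=[onz(c,p,.085) for p in ((156,50),(325,49),(499,48))]
print(np.array(P).round(4)); v=P[0]-P[2];print(np.degrees(np.arctan2(v[1],v[0])))
v=onz(c,(104,97),.03)-onz(c,(531,95),.03);print('tube',np.degrees(np.arctan2(v[1],v[0])))
E
```

```text
L 1485 113.12
M 976 116.54
R 1125 117.99
[[ 0.5239  0.1749  0.085 ]
 [ 0.579   0.0628  0.085 ]
 [ 0.6363 -0.0526  0.085 ]]
116.29118005235806
tube 116.21417466979219
```

```bash
python3 - <<'E'
import pickle,cv2
c=pickle.load(open("d2.pkl","rb"))["wrist"]["pixels"][20:130,30:560]
cv2.imwrite("pics/w2c.png",cv2.resize(c,None,fx=1.5,fy=1.5,interpolation=cv2.INTER_CUBIC))
E
```

```text
(no output)
```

View pics/w2c.png

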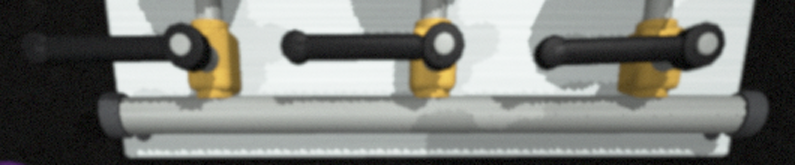

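M measures 116.5° against the manifold's 116.2°, so it is shut, and its stop was felt. Next I check the clearance to the back wall and plan the R approach.

```bash
python3 - <<'E'
import pickle
from h import *
d=pickle.load(open("d0.pkl","rb"))
p=np.array([.636,-.053]);A=np.radians(26.2);ex=np.array([np.cos(A),np.sin(A)]);ey=np.array([-ex[1],ex[0]])
for n in("top","scene"):
    c=d[n];Z=c["range_z"];H=[]
    for v in range(0,420,3):
        for u in range(0,560,3):
            if Z[v,u]>0:
                o,r=ray(c,(u,v));H.append(o+r*Z[v,u])
    H=np.array(H);q=H[:,:2]-p;mx,my=q@ex,q@ey
    for a in range(90,300,15):
        k=(mx>a)&(mx<a+15)&(my>20)&(my<130); 
        if k.any(): print(n,a,k.sum(),H[k,2].max().round(3))
s=np.array([.4558,.0401]);
def go(x,y): return p+x*ex+y*ey
h=go(.033,.072);print('hover',h,(h-s)/.025)
print('path');prev=h
for th in np.radians(np.arange(0,91,7.5)):
    a=np.array([-np.sin(th),np.cos(th)]);n=np.array([np.cos(th),np.sin(th)])
    sr=.071-.013*th/(np.pi/2); hh=.006+.019*np.cos(th)+.0095*np.sin(th)
    m=sr*a+hh*n;q=go(*m);print(np.degrees(th),m.round(4),q.round(4),((q-prev)/.025).round(2));prev=q
E
```

```text
hover [0.6338211 0.0261723] [ 7.12084419 -0.55710817]
path
0.0 [0.025 0.071] [0.6271 0.0217] [-0.27 -0.18]
7.499999999999999 [0.0167 0.0727] [0.6189 0.0196] [-0.33 -0.08]
14.999999999999998 [0.0081 0.0734] [0.6108 0.0165] [-0.32 -0.13]
22.5 [-0.0008  0.073 ] [0.603  0.0121] [-0.31 -0.17]
29.999999999999996 [-0.0098  0.0713] [0.5957 0.0067] [-0.29 -0.22]
37.5 [-0.0186  0.0684] [5.891e-01 1.000e-04] [-0.27 -0.26]
45.0 [-0.0271  0.0641] [ 0.5834 -0.0075] [-0.23 -0.3 ]
52.50000000000001 [-0.035   0.0585] [ 0.5787 -0.016 ] [-0.19 -0.34]
59.99999999999999 [-0.0421  0.0517] [ 0.5754 -0.0252] [-0.13 -0.37]
67.5 [-0.0482  0.0438] [ 0.5735 -0.035 ] [-0.08 -0.39]
75.0 [-0.0529  0.035 ] [ 0.5731 -0.045 ] [-0.02 -0.4 ]
82.5 [-0.0562  0.0255] [ 0.5743 -0.055 ] [ 0.05 -0.4 ]
90.0 [-0.058   0.0155] [ 0.5771 -0.0647] [ 0.11 -0.39]
```

```bash
python3 - <<'E'
import pickle
from h import *
d=pickle.load(open("d0.pkl","rb"))
p=np.array([.636,-.053]);A=np.radians(26.2);ex=np.array([np.cos(A),np.sin(A)]);ey=np.array([-ex[1],ex[0]])
for n in("top","scene"):
    c=d[n];Z=c["range_z"];print(n,(Z>0).mean(),Z.max())
    for x in range(90,400,20):
        u=proj(c,[*(p+x/1e3*ex+.07*ey),.137]);i,j=int(u[1]),int(u[0])
        if 2<i<417 and 2<j<557:
            z=np.median(Z[i-2:i+3,j-2:j+3]);o,r=ray(c,u);q=o+r*z;print(x,(j,i),z, ((q[:2]-p)@ex).round(3),q[2].round(3))
E
```

```text
top 0.9959396258503401 1.837267
90 (367, 132) 0.94191384 0.107 -0.002
110 (363, 124) 0.94308066 0.13 -0.002
130 (358, 115) 0.943818 0.154 -0.002
150 (353, 107) 0.94441676 0.177 -0.001
170 (349, 98) 0.8386273 0.178 0.103
190 (344, 90) 0.83883744 0.198 0.104
210 (339, 82) 0.8398591 0.219 0.104
230 (335, 73) 0.8014544 0.229 0.142
250 (330, 65) 0.72611916 0.224 0.216
270 (326, 57) 0.6663694 0.222 0.275
290 (321, 49) 0.51605946 0.184 0.421
310 (317, 41) 0.4780938 0.182 0.458
330 (312, 32) 0.4472345 0.18 0.489
350 (308, 24) 0.4196085 0.179 0.516
370 (303, 16) 0.40205428 0.181 0.533
390 (299, 8) 0.38249213 0.182 0.552
scene 0.9958333333333333 2.0589933
90 (418, 248) 1.0412084 0.182 0.025
110 (424, 240) 1.0179476 0.182 0.052
130 (430, 233) 0.9803456 0.171 0.09
150 (435, 226) 0.9728532 0.179 0.104
170 (441, 219) 0.9826757 0.2 0.105
190 (446, 213) 0.99335766 0.22 0.105
210 (452, 206) 1.0045108 0.241 0.105
230 (457, 200) 0.9739613 0.232 0.135
250 (462, 193) 0.95657635 0.231 0.156
270 (467, 187) 0.94093233 0.23 0.174
290 (472, 181) 0.9258932 0.23 0.192
310 (477, 175) 0.91107285 0.229 0.209
330 (482, 170) 0.89726657 0.228 0.225
350 (486, 164) 0.88527864 0.229 0.239
370 (491, 158) 0.87149477 0.227 0.255
390 (496, 153) 0.86038345 0.227 0.268
```

Emit:
step_arm(series=[[0,0.36,-0.03,0,0.985],[0,0.36,-0.03,0,0.985],[0,0.36,-0.03,0,0.985],[0,0.36,-0.03,0,0.985],[0,0.36,-0.03,0,0.985],[0,0.36,-0.03,0,0.985],[0,0.36,-0.03,0,0.985],[0,0.36,-0.03,0,0.985],[0,0.36,-0.03,0,0.985],[0,0.36,-0.03,0,0.985]])

```text
time: 8.85
tool_pos: [0.5464, 0.0332, 0.2117]
tool_rot: [-3.141, -0.0, 1.246]
contact_force: [-0.9, -0.2, 0.5]
opening: 0.0004
```

Emit:
step_arm(series=[[0,0.36,-0.03,0,0.985],[0,0.36,-0.03,0,0.985],[0,0.36,-0.03,0,0.985],[0,0.36,-0.03,0,0.985],[0,0.36,-0.03,0,0.985],[0,0.36,-0.03,0,0.985],[0,0.36,-0.03,0,0.985],[0,0.36,-0.03,0,0.985],[0,0.36,-0.03,0,0.985],[0,0.36,-0.03,0,0.985],[0,0,0,0,0],[0,0,0,0,0]])

```text
time: 10.05
tool_pos: [0.6354, 0.0255, 0.2115]
tool_rot: [-3.141, -0.001, 2.028]
contact_force: [-0.4, 0.7, 0.0]
opening: 0.0003
```

```bash
python3 - <<'E'
from cell import sensors, vision
import cv2,pickle
d={}
for n in ("wrist","scene"):
    d[n]=vision.read_camera(n);cv2.imwrite(f"pics/{n}3.png",d[n]["pixels"])
pickle.dump(d,open("d3.pkl","wb"))
s=sensors.observe();print(s["tool_pos"],s["tool_rot"],s["contact_force"],s["qpos"])
E
```

```text
[0.63512925 0.02516761 0.21191536] [-3.14110008e+00 -4.13070043e-04  2.02797161e+00] [-0.23783703 -0.12534193 -0.57108441] [-8.09310064e-02  5.71197438e-01  1.24057049e+00  1.05273014e-04
  1.33045939e+00 -5.38131485e-01]
```

View pics/wrist3.png

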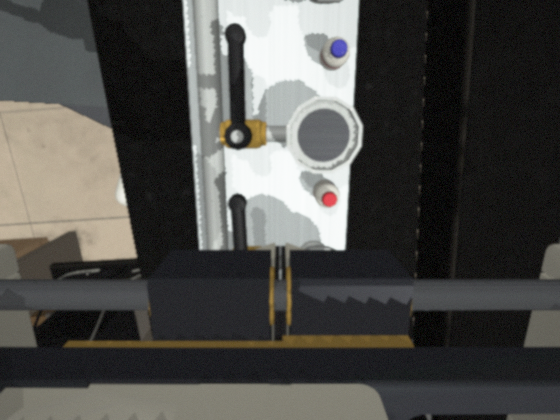

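View pics/scene3.png

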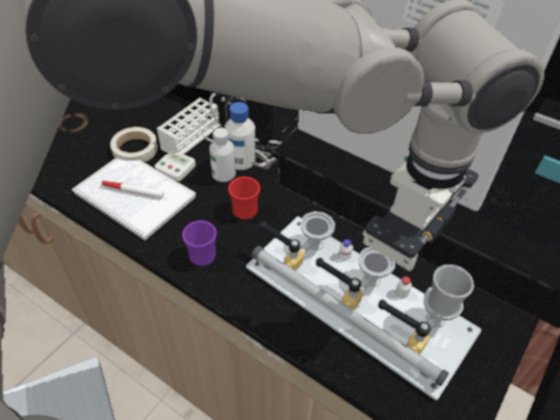

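The wrist view shows the R tip at (237,203) with the fingers behind that arm (about 8 mm gap) and clear of the cup. The M arm is straight along the manifold. I'll shift 4 mm away from the cup and descend to z = 0.088.

Emit:
step_arm(series=[[0,-0.07,0.14,-0.8,0],[0,0,0,-0.9,0],[0,0,0,-0.9,0],[0,0,0,-0.9,0],[0,0,0,-0.9,0],[0,0,0,-0.56,0],[0,0,0,0,0],[0,0,0,0,0]])

```text
time: 10.95
tool_pos: [0.634, 0.0282, 0.0889]
tool_rot: [3.141, 0.0, 2.029]
contact_force: [-0.2, -0.1, -0.0]
opening: 0.0005
```

```bash
python3 - <<'E'
from cell import sensors, vision
import cv2
for n in ("wrist","scene"):
    c=vision.read_camera(n);cv2.imwrite(f"pics/{n}4.png",c["pixels"])
E
```

```text
(no output)
```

View pics/wrist4.png

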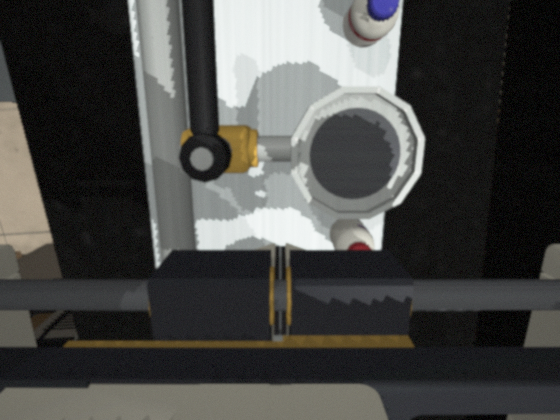

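View pics/scene4.png

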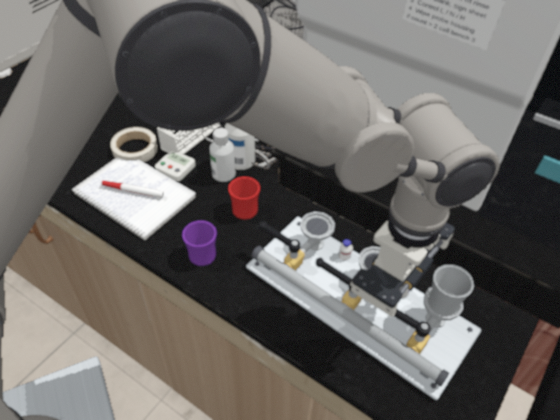

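Emit:
step_arm(series=[[0,-0.16,-0.08,0,0],[0,-0.16,-0.08,0,0],[0,-0.17,-0.05,0,0],[0,-0.17,-0.05,0,0],[0,-0.16,-0.07,0,0],[0,-0.16,-0.07,0,0],[0,-0.16,-0.09,0,0],[0,-0.16,-0.09,0,0]])

```text
time: 11.85
tool_pos: [0.6013, 0.0133, 0.0886]
tool_rot: [3.14, 0.001, 2.029]
contact_force: [3.6, -1.1, 2.8]
opening: 0.0005
```

Emit:
step_arm(series=[[0,-0.15,-0.11,0,0],[0,-0.15,-0.11,0,0],[0,-0.14,-0.13,0,0],[0,-0.14,-0.13,0,0],[0,-0.12,-0.15,0,0],[0,-0.12,-0.15,0,0],[0,-0.1,-0.17,0,0],[0,-0.1,-0.17,0,0]])

```text
time: 12.65
tool_pos: [0.575, -0.0144, 0.088]
tool_rot: [-3.141, -0.001, 2.029]
contact_force: [1.9, 1.1, 2.2]
opening: 0.0007
```

```bash
python3 - <<'E'
from cell import sensors, vision
import cv2
for n in ("wrist","scene"):
    c=vision.read_camera(n);cv2.imwrite(f"pics/{n}5.png",c["pixels"])
print(sensors.observe()["tool_pos"])
E
```

```text
[ 0.5745727  -0.01461156  0.08786389]
```

View pics/scene5.png

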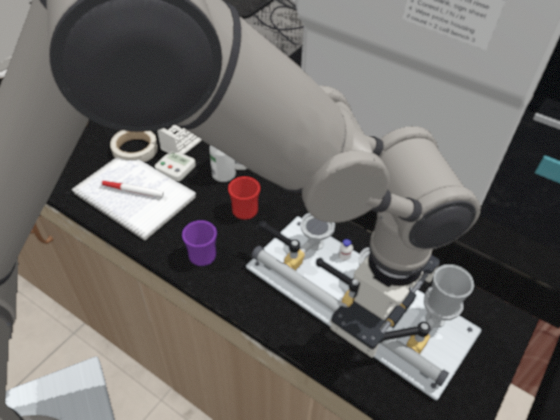

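The R arm is about half open and the forces are at friction level. Continuing.

Emit:
step_arm(series=[[0,-0.06,-0.19,0,0],[0,-0.06,-0.19,0,0],[0,-0.02,-0.2,0,0],[0,-0.02,-0.2,0,0],[0,0,-0.2,0,0],[0,0,-0.2,0,0],[0,0.03,-0.2,0,0],[0,0.03,-0.2,0,0],[0,0.06,-0.18,0,0],[0,0,0,0,0]])

```text
time: 13.75
tool_pos: [0.575, -0.0592, 0.0883]
tool_rot: [3.141, 0.001, 2.028]
contact_force: [0.3, -0.9, 0.7]
opening: 0.0007
```

Emit:
step_arm(series=[[0,0.04,-0.08,0,0],[0,0.04,-0.08,0,0],[0,0,0,0,0]])

```text
time: 14.05
tool_pos: [0.5768, -0.0625, 0.0883]
tool_rot: [3.141, 0.0, 2.029]
contact_force: [-1.5, 1.0, -0.0]
opening: 0.0005
```

Emit:
step_arm(series=[[0,0.04,-0.08,0,0],[0,0,0,0,0]])

```text
time: 14.25
tool_pos: [0.5774, -0.0638, 0.0881]
tool_rot: [-3.141, -0.001, 2.029]
contact_force: [-2.6, 3.6, 0.9]
opening: 0.0005
```

Emit:
step_arm(series=[[0,0.03,-0.06,0,0],[0,0,0,0,0]])

```text
time: 14.45
tool_pos: [0.5776, -0.0644, 0.088]
tool_rot: [-3.141, -0.003, 2.029]
contact_force: [-3.2, 8.2, 2.4]
opening: 0.0004
```

Emit:
step_arm(series=[[0,0.03,-0.06,0,0],[0,0,0,0,0]])

```text
time: 14.65
tool_pos: [0.5777, -0.0647, 0.088]
tool_rot: [-3.14, -0.005, 2.029]
contact_force: [-5.1, 12.0, 3.6]
opening: 0.0003
```

Emit:
step_arm(series=[[0,0.03,-0.06,0,0],[0,0,0,0,0]])

```text
time: 14.85
tool_pos: [0.5778, -0.0648, 0.088]
tool_rot: [-3.14, -0.008, 2.029]
contact_force: [-8.3, 16.9, 5.3]
opening: 0.0004
```

Hard stop reached. Backing off, rising, and clearing the view.

Emit:
step_arm(series=[[0,-0.13,0.27,0,0],[0,-0.2,0.4,0,0],[0,0,0,0.9,0],[0,0,0,0.9,0],[0,0,0,0.9,0],[0,0,0,0.9,0],[0,0,0,0.9,0],[0,-0.9,0,0,0],[0,-0.9,0,0,0],[0,-0.9,0,0,0],[0,-0.9,0,0,0],[0,-0.9,0,0,0]])

```text
time: 16.05
tool_pos: [0.4585, -0.0523, 0.201]
tool_rot: [3.141, 0.002, 2.029]
contact_force: [0.0, -0.9, 0.4]
opening: 0.0005
```

Emit:
step_arm(series=[[0,0,-0.9,0,0],[0,0,-0.9,0,0],[0,0,-0.9,0,0],[0,0,-0.9,0,0],[0,0,0,0,0]])

```text
time: 16.55
tool_pos: [0.4594, -0.1444, 0.201]
tool_rot: [3.141, 0.003, 2.026]
contact_force: [0.1, 0.9, 1.1]
opening: 0.0003
```

```bash
python3 - <<'E'
from cell import sensors, vision
import cv2,pickle
from h import *
d={}
for n in ("scene","top"): d[n]=vision.read_camera(n)
pickle.dump(d,open("d6.pkl","wb"))
a=d["top"]["pixels"][100:260,240:450];cv2.imwrite("pics/tc6.png",cv2.resize(a,None,fx=3.8,fy=3.7,interpolation=cv2.INTER_CUBIC)[:600,:800])
a=d["scene"]["pixels"][100:390,150:490];cv2.imwrite("pics/sc6.png",cv2.resize(a,None,fx=2,fy=2,interpolation=cv2.INTER_CUBIC))
print(sensors.observe()["contact_force"])
E
```

```text
[-0.08316934 -0.02765069 -0.13155889]
```

View pics/tc6.png

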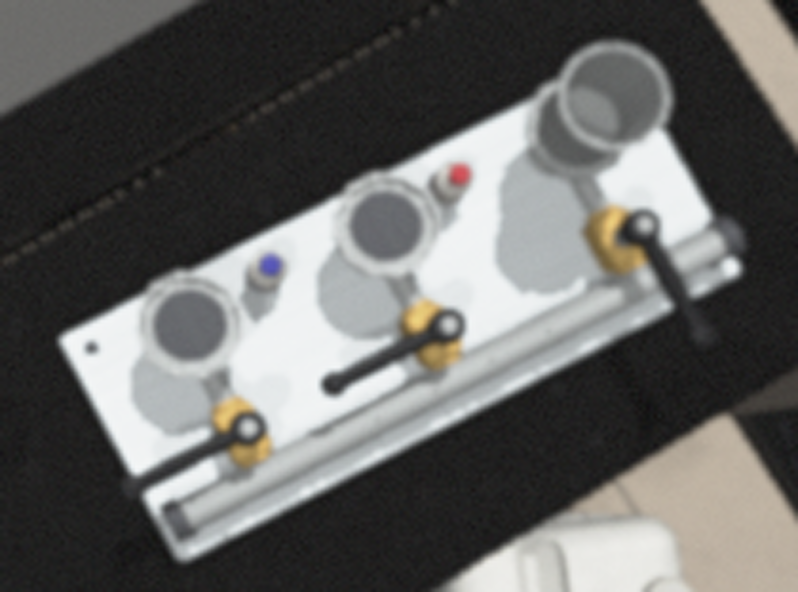

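View pics/sc6.png

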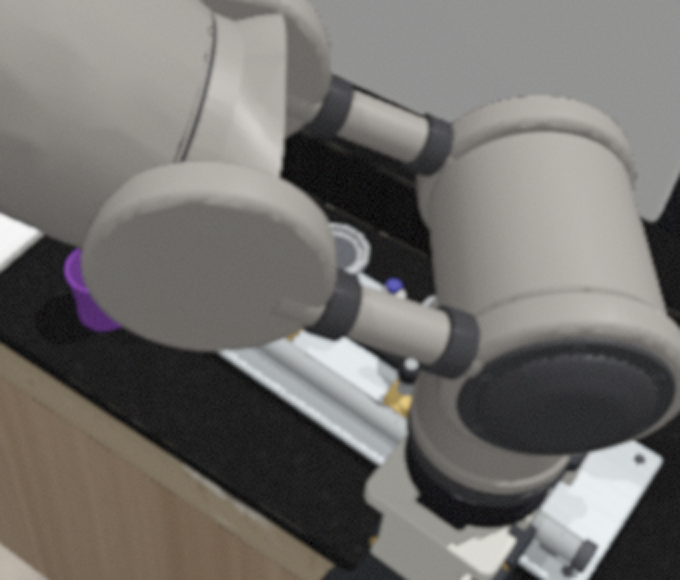

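The top crop shows the R arm pointing to the front, (644,225) to (706,336). L and M lie along the manifold, and the cup (615,95) and bottles are unchanged. One numeric check, then hand in.

```bash
python3 - <<'E'
import pickle
from h import *
a0=pickle.load(open("d0.pkl","rb"))["top"];c=pickle.load(open("d6.pkl","rb"))["top"]
t=lambda x,y:(240+(x+.5)/3.8-.5,100+(y+.5)/3.7-.5)
for n,h,e in (('L',(247,428),(134,488)),('M',(450,326),(336,382)),('R',(644,225),(706,334))):
    v=(onz(c,t(*e),.08)-onz(c,t(*h),.086));print(n,(np.degrees(np.arctan2(v[1],v[0]))%360-116.2).round(1))
df=cv2.absdiff(a0["pixels"],c["pixels"]).max(2)
for n,(x,y) in {'cup':(402,126),'red':(361,147),'blue':(311,172),'wash':(152,206),'dil':(172,232)}.items(): print(n,df[y-14:y+15,x-14:x+15].mean().round(1))
E
```

```text
L 0.7
M -1.2
R 92.2
cup 1.7
red 1.3
blue 1.4
wash 1.7
dil 2.1
```

```bash
python3 -c "
from cell import hand_in
print(hand_in())"
```

```text
the job is handed in; nothing more can be done
None
```

I pushed the middle station's valve, which stood about 70° open, shut to its hard stop with the closed fingertips. Only then did I push the valve at the right station, where the steel cup stands, fully open to its stop. I did not touch the left valve, and I handed the job in at about 17 s of the 48 s allowed.

- **Levers:** in the last top view they measured 0.7° (left), -1.2° (middle) and 92.2° (right) against targets of 0°, 0° and 90°. That is within the error of reading the picture.
- **Cup and bottles:** before-and-after differences in the top picture were at noise level (1.3 to 2.1 grey levels) for the cup, both small bottles, the wash buffer and the diluent.
- **Forces:** the wrist force peaked at about 33 N against the middle stop and about 20 N against the right one. It was near zero after backing off, with the arm clear of everything.
- **Checks that fell short:** an earlier wrist-view angle read the untouched left lever as 113°, because its dark background spoiled the mask. The last scene view was mostly blocked by the arm, so the final check rests on the top camera.

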